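Seat the keyed tube block in the shaker and bolt it down

ROBOT

A 6-joint arm with a two-finger parallel gripper is mounted at the origin on a cart in front of the work surface, level with it; the furniture and walls round the work are solid. World frame = base frame: x ahead of the robot, y to its left, z up, the work surface at z = 0. Lengths are in m, angles in degrees, forces in N, time in s.
With the tool pointing down it reaches from about 0.375 to 0.9 m from the base axis. Payload 3.1 kg.
Tool frame: the origin (TCP) lies at the very end of the fingers, on their centre line; the grasp point (between the pads) lies 19 mm behind it; z points along the fingers, y is the direction in which the jaws open and shut (so a half turn about z gives the same grasp; the last joint's range is limited). The gripper opens to 87 mm and grips with 3 to 60 N. Pads are 19 mm wide; open, the fingers measure 117 mm over their backs; the gripper's body (75 mm by 190 mm) begins 51 mm behind the grasp point.
Start: joints at [-85.113, 30.224, 82.088, -0, 67.689, -10.227], TCP at [0.163, -0.603, 0.223] pointing down, gripper open.
Joint ranges: [-176.69, 176.69], [-43.24, 126.21], [12.49, 139.97], [-82, 262], [0, 151.66], [-163.58, 163.58]. Speed limits (degrees/s): [159.86, 159.86, 180, 180, 180, 180].

INTERFACE

Orientations are given as a 3x3 rotation matrix whose columns are the frame's x, y, z axes.
In Python, from rig import read_state, capture, hand_in gives the robot as it stands. The module is installed in compiled form; this text tells all that it offers.
- The arm moves only by the tool send_rows, never from a script. Its argument "moves" is one flat list of numbers, 7 for each row, row after row: the turn, a rotation vector about the world's x, y, z in degrees, then the shift along the world's x, y, z in cm, then the gripper's target within -1 to 1 (fully open at 1, half-way at 0, shut at -1). In form: [rx, ry, rz, tx, ty, tz, hand, rx, ry, rz, tx, ty, tz, hand, ...]. A call has 1 to 20 rows; each row shifts and turns the commanded pose from where the row before left it; what a row does not reach is not made up. A row lasts 1/10 s, in which the tool goes at most 50 mm and 8.59 degrees, less where a joint would pass 70% of its speed; a pose out of reach is approached as far as the arm can. A call with a gripper value outside its range is refused whole. The fingers move at their own pace and stop on an object; the grip force is fixed at half the most. Time passes only in rows, so rows that do not move let the fingers close. It gives the time, the measured TCP pose, the force and the opening at its end, in the units of the state.
- read_state(): the state, without advancing time (a new reading comes with each control period).
- capture(name): name is "scene" or "top" or "wrist"; returns a dict with "pixels" (384x512x3 uint8, red, green, blue), "vertical_fov" (degrees; the focal length in pixels is half the picture's height over the tangent of half this angle, whatever the lens; pixels are square), "cx", "cy" (the principal point, pixels), "rvec" (rotation vector, rad) and "tvec" (3), from world to camera coordinates, as OpenCV has them. Camera axes: x right, y down, z forward; pixel columns grow to the right and rows downward; lengths in m; the calibration is good to about 2 mm. A picture is of the moment at which its call begins. There is no depth.
- hand_in(): hands the job in, once; it reports no verdict.
The state is a dict: "time_s": time; "joint_positions": joint angles; "qvel": joint speeds; "tau": joint torques, N m; "position": TCP position; "tcp_rot": TCP orientation; "force": force on the tool from outside, world axes, zero at the start; "moment": the same for the moment, N m; "opening": opening from 0.0 (shut) to 1.0 (fully open).
Only numpy, scipy, OpenCV 4.12 (cv2) and the standard library are available. Lean on these libraries where they do the work, as an engineer would, in place of code of your own. Each camera call takes 0.05 s, during which the arm holds its last target.

TASK

Pick up the aluminium tube block by its blue tab and set it in the black nest on the shaker, its key in the nest's notch; the nest's exact place is unknown, so shuffle the block gently under light pressure, never pressing hard or dropping it, until it falls fully home. Then push the red-knobbed bolt all the way in over the block's step to lock it, and let go. Leave the beaker, the brown bottle and the timer where they stand.

Things in the scene. Friction and masses are not known exactly. Their poses are not given: they have to be found in the camera images.
- shaker: White bench-top block shaker, fixed, 200 (x) x 140 (y) x 45 mm. Origin: centre of its underside; x points to its back (away from the bolt), z up. Flat deck at z = 45. It carries the black nest (see nest_nominal) and, on the deck at x = -92 to -32, y = -20 to 20, the bolt's grey guide, up to z = 77.
- nest_nominal (a point): Nominal rim centre of the nest, axes as shaker. True centre is NOT measured: fixed anywhere within +-5 mm in x, +-6 mm in y of here, turned as the shaker. Nest: frame 87 x 71, 16 high on the deck, walls 12; pocket 63 (x) x 47 (y), 16 deep, floor = deck, 1.5 wider than the block on each side; a 17 wide notch through the middle of the +x wall; no lead-in.
- tube_block: Loose aluminium block, 0.2 to 0.33 kg, standing on the worktop. Origin: centre of the underside of its lower body, 60 (x) x 44 (y) x 22 mm; z up. Key: tongue in the middle of the +x end, 14 wide, 8 long, 16 high. Upper part: x = -12 to 30, top at z = 40; so at the -x end a bare step, 18 deep, at z = 22. Home: its x along the shaker's x, underside on the deck.
- block_tab (a point): Centre of the block's blue lifting tab, 56 mm above and 6 mm to +x of the block's origin, same axes. The tab is 32 (x) x 10 (y) mm and reaches from 40 to 72 mm above the block's underside; pinch it across y. With the block home this point is 101 mm above the shaker's origin; with the block resting on the nest's rim, 117 mm.
- lock_bolt (a joint): Travel of the lock bolt in m along the shaker's +x: 0 drawn back, clear of the nest's pocket; 0.028 fully in, its tip over the step of a seated block (2.5 mm above it; it cannot pass over an unseated block). Plain friction of about 2 N, no spring; it stays where it is left.
- bolt_knob (a point): Centre of the bolt's red upright knob, 14 x 14 x 30 mm (foot 15 mm lower, on the bolt), edges along the shaker's axes, 91 mm above the shaker's origin; moves with the bolt. At travel 0 it is at shaker x = -65, y = 0. It can be pinched across y from above, or pushed.
- beaker: Bystander: small clear beaker, 55 mm wide, 66 mm high, loose; origin at the centre of its underside.
- bottle_b: Bystander: brown bottle with black cap, 45 mm wide, 85 mm high, loose; origin at the centre of its underside.
- timer: Bystander: white timer, 68 x 68 x 20 mm, loose; origin at the centre of its underside.
Things that resemble listed ones, but are neither listed nor needed, are in the scene too. What is shaped like the tube_block but green or orange is not meant.

How it is judged:
By the outcome, as a careful person would: the job done as asked, in the order asked, and still so for the second after the job is handed in, with the robot touching nothing.
It also fails if it takes over 72 s, if anything falls off the work surface, if the arm or the gripper's body presses on something with over 40 N, if the wrist force passes 120 N, or if a joint passes its speed limit or range.

## Working session

There is one attempt and no reset: what is moved stays moved. The work goes in short steps, Python scripts to look and compute and a tool call to move; the robot and the scene stay as the last step left them, time stands still between calls to the robot, and variables do not carry over. Pictures are saved under pics/ and viewed, and the job is handed in when it is done.

Besides the shell and the picture viewer there is one more tool, called after "Emit:" by a JSON object that holds its "fn" and its "kwargs". send_rows: Moves the arm, as the interface text tells. Its arguments: {"type":"object","properties":{"moves":{"type":"array","items":{"type":"number"}}},"required":["moves"]}

```bash
mkdir -p pics; cat > h.py <<'E'
import numpy as np, cv2
from rig import read_state, capture
def cam(name):
    d=capture(name); im=np.array(d["pixels"]); f=im.shape[0]/2/np.tan(np.radians(d["vertical_fov"])/2)
    R=cv2.Rodrigues(np.array(d["rvec"],float))[0]; t=np.array(d["tvec"],float).ravel()
    return dict(im=im,f=f,cx=d["cx"],cy=d["cy"],R=R,t=t,C=-R.T@t)
def ray(c,u,v):
    r=c["R"].T@np.array([(u-c["cx"])/c["f"],(v-c["cy"])/c["f"],1.]); return r/np.linalg.norm(r)
def onz(c,u,v,z):
    r=ray(c,u,v); return c["C"]+r*(z-c["C"][2])/r[2]
def proj(c,p):
    q=c["R"]@np.array(p,float)+c["t"]; return np.array([c["cx"]+c["f"]*q[0]/q[2],c["cy"]+c["f"]*q[1]/q[2]])
def tri(c1,p1,c2,p2):
    a,b=ray(c1,*p1),ray(c2,*p2); A=np.stack([a,-b],1); s=np.linalg.lstsq(A,c2["C"]-c1["C"],rcond=None)[0]
    q1,q2=c1["C"]+s[0]*a,c2["C"]+s[1]*b; return (q1+q2)/2,np.linalg.norm(q1-q2)
def save(c,fn,box=None,k=1):
    im=c["im"]
    if box: im=im[box[1]:box[3],box[0]:box[2]]
    im=cv2.resize(im,None,fx=k,fy=k,interpolation=cv2.INTER_CUBIC)
    cv2.imwrite("pics/"+fn,im[:,:,::-1])
E
python3 - <<'E'
from h import *
for n in ["scene","top","wrist"]:
    c=cam(n); save(c,n+"0.png",k=1.5); print(n,c["C"],c["f"],c["R"][2])
s=read_state(); print({k:np.round(s[k],3) for k in s})
E
```

```text
scene [-0.02004562  0.74372617  0.73328084] 431.12351050779694 [ 0.51953781 -0.62011577 -0.58782386]
top [0.49752619 0.02962907 1.01195927] 430.838085887215 [ 5.89574233e-02  1.49170912e-04 -9.98260487e-01]
wrist [ 0.23349139 -0.58291228  0.38363015] 343.30819647242396 [-0.26053894 -0.06901947 -0.96299313]
{'time_s': np.float64(0.15), 'joint_positions': array([-8.5113e+01,  3.0267e+01,  8.2140e+01, -1.0000e-03,  6.7689e+01,
       -1.0226e+01]), 'qvel': array([ 0.058, -0.102, -0.199,  0.008,  0.034,  0.024]), 'tau': array([ -0.   , -44.043, -17.684,   0.063,   0.055,  -0.   ]), 'position': array([ 0.163, -0.603,  0.222]), 'tcp_rot': array([[ 0.965,  0.261, -0.   ],
       [ 0.261, -0.965,  0.002],
       [ 0.   , -0.002, -1.   ]]), 'force': array([ 0.688,  0.003, -0.381]), 'moment': array([ 0.008, -0.05 ,  0.016]), 'opening': np.float64(0.997)}
```

View pics/scene0.png

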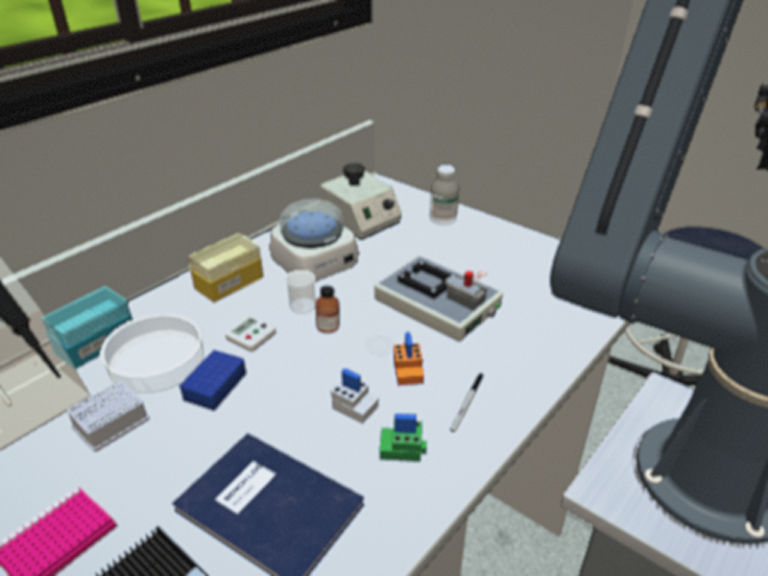

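View pics/top0.png

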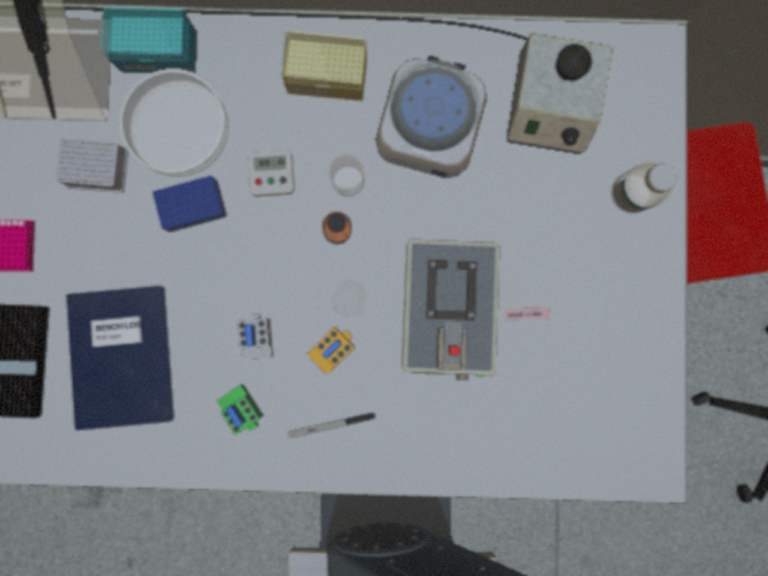

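View pics/wrist0.png

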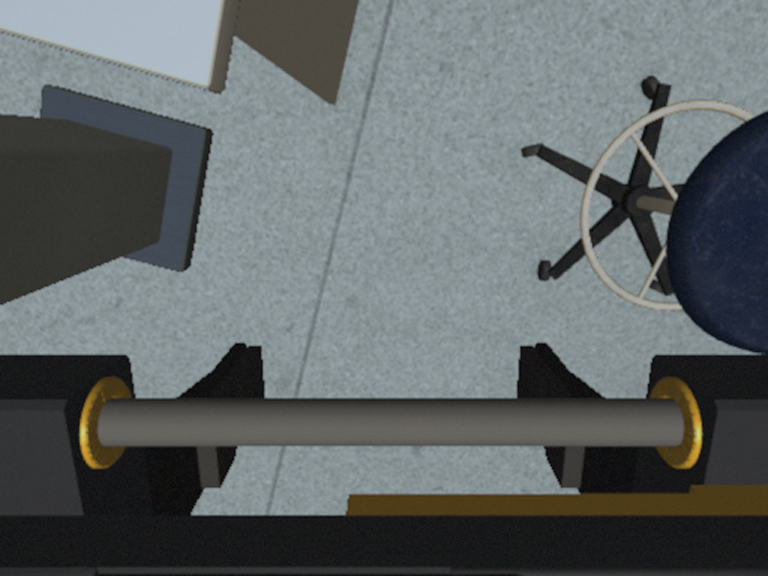

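Candidates, with pixels in the unscaled top view:
- Silver block at (170,225). This is the one, as it is bare aluminium with a blue tab.
- Orange lookalike at (220,234).
- Green lookalike at (160,273).

I'll check the choice in a close crop.

```bash
python3 - <<'E'
from h import *
t=cam("top"); s=cam("scene")
a=cv2.resize(t["im"][195:255,140:200],(400,400),interpolation=cv2.INTER_CUBIC)
b=cv2.resize(s["im"][235:285,212:262],(400,400),interpolation=cv2.INTER_CUBIC)
cv2.imwrite("pics/blk.png",np.hstack([a,b])[:,:,::-1])
a=cv2.resize(t["im"][150:260,260:340],(400,550),interpolation=cv2.INTER_CUBIC)
b=cv2.resize(s["im"][160:230,245:340],(400,295),interpolation=cv2.INTER_CUBIC)
b=np.vstack([b,np.zeros((255,400,3),np.uint8)])
cv2.imwrite("pics/shk.png",np.hstack([a,b])[:,:,::-1])
for n,c in (("top",t),("scene",s)):
    im=c["im"].astype(int); hsv=cv2.cvtColor(c["im"],cv2.COLOR_RGB2HSV)
    m=cv2.inRange(hsv,(100,120,60),(125,255,255))
    k,l,st,ce=cv2.connectedComponentsWithStats(m)
    print(n,[(st[i].tolist(),ce[i].round(1).tolist()) for i in range(1,k) if st[i,4]>25])
    m=cv2.inRange(hsv,(0,150,90),(5,255,255))|cv2.inRange(hsv,(172,150,90),(180,255,255))
    k,l,st,ce=cv2.connectedComponentsWithStats(m)
    print(n,"red",[(st[i].tolist(),ce[i].round(1).tolist()) for i in range(1,k) if st[i,4]>5])
E
```

```text
top [([103, 118, 45, 34, 1028], [125.1, 134.8]), ([163, 217, 6, 13, 60], [165.5, 223.0]), ([47, 221, 8, 10, 29], [50.0, 226.1]), ([216, 228, 10, 10, 42], [220.7, 232.3]), ([49, 232, 23, 28, 197], [57.7, 246.4]), ([151, 271, 11, 14, 71], [155.7, 277.2]), ([51, 275, 22, 10, 74], [61.6, 280.2])]
top red [([458, 81, 54, 107, 5093], [483.7, 135.2]), ([300, 231, 6, 5, 27], [302.4, 233.1])]
scene [([270, 222, 5, 15, 42], [272.1, 228.4]), ([121, 234, 42, 38, 973], [141.6, 252.5]), ([228, 246, 12, 14, 118], [233.8, 252.6]), ([264, 276, 14, 12, 155], [270.1, 281.5]), ([125, 291, 114, 93, 3790], [183.2, 340.1])]
scene red [([310, 181, 5, 9, 31], [311.9, 185.3])]
```

View pics/blk.png

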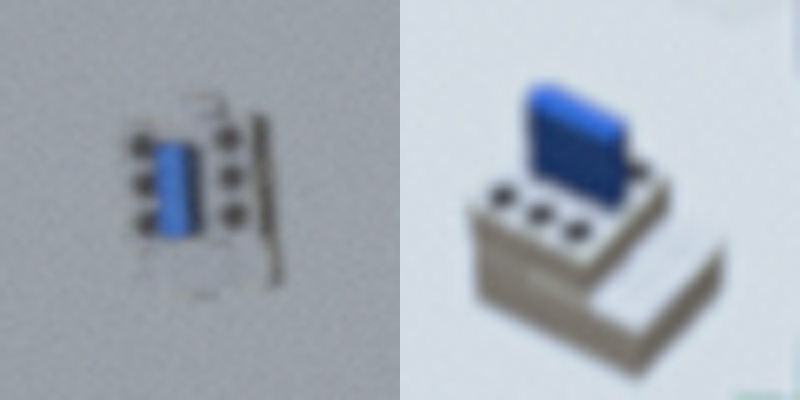

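View pics/shk.png

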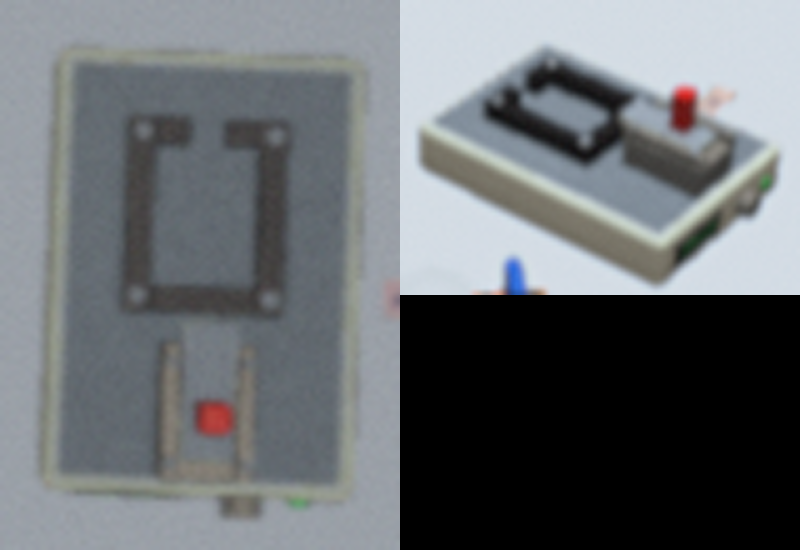

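The crop confirms the aluminium block. The blue tab is at top (165.5,223). The key tongue faces +x, up in the picture at about (171,211). The bare step faces the robot. The shaker's bolt knob is at top (302.4,233), and the nest is just above it with the notch toward +x.

```bash
python3 - <<'E'
from h import *
t=cam("top"); s=cam("scene")
print("tab tri",tri(t,(165.5,223.0),s,(233.8,252.6)), "top at .072",onz(t,165.5,223,.07))
k,r=tri(t,(302.4,233.1),s,(311.9,185.3)); print("knob tri",k,r, onz(t,302.4,233.1,.106))
# shaker deck outline: corners of cream rim from the crop (5x; origin 260,150), deck z .045
def P(x,y,z): return onz(t,260+x/5-.4,150+y/5-.4,z)
cs=[P(62,52,.045),P(360,63,.045),P(350,492,.045),P(47,485,.045)]
for c in cs: print(c[:2].round(4))
cs=np.array(cs); print("center",cs.mean(0).round(4), "sizes",np.linalg.norm(cs[0]-cs[1]),np.linalg.norm(cs[1]-cs[2]),
 "yaw",[np.degrees(np.arctan2(*(a-b)[[1,0]])) for a,b in((cs[0],cs[3]),(cs[1],cs[2]))],np.degrees(np.arctan2(*(cs[0]-cs[1])[[0,1]])))
n=np.array([P(128,117,.061),P(290,123,.061),P(281,316,.061),P(120,310,.061)])
print("nest",n.mean(0).round(4),np.linalg.norm(n[0]-n[1]),np.linalg.norm(n[1]-n[2]))
# block edge step/right
for a in [(255,115),(280,285)]: print(onz(t,140+a[0]*.15-.4,195+a[1]*.15-.4,0).round(4))
for u,v in [(173,148),(178,235)]: print(onz(t,140+u*.15-.4,195+v*.15-.4,.072).round(4))
E
```

```text
tab tri (array([0.47942752, 0.22085578, 0.05534091]), np.float64(0.0035460196886194723)) top at .072 [0.48107517 0.21902431 0.07      ]
knob tri [ 0.46736475 -0.07797606  0.08887685] 0.001111369978715175 [ 0.46837504 -0.07566895  0.106     ]
[ 0.629  -0.0108]
[ 0.6277 -0.1454]
[ 0.4349 -0.1441]
[ 0.4344 -0.0088]
center [ 0.5315 -0.0773  0.045 ] sizes 0.13467709948323472 0.1927334399331494 yaw [np.float64(-0.5665439386490472), np.float64(-0.3894374291498136)] 0.5631090722441655
nest [ 0.5555 -0.075   0.061 ] 0.07187877668226292 0.08561937209510732
[0.5067 0.2052 0.    ]
[0.4474 0.1942 0.    ]
[0.4946 0.219  0.072 ]
[0.4663 0.2163 0.072 ]
```

Emit:
{"fn": "send_rows", "kwargs": {"moves": [0,0,-1.9,3.6,2.5,0.4,1,0,0,-1.9,3.6,2.5,0.4,1,0,0,-1.9,3.6,2.5,0.4,1,0,0,-1.9,3.6,2.5,0.4,1,0,0,-1.9,3.6,2.5,0.4,1,0,0,-1.9,3.6,2.5,0.4,1,0,0,-1.9,3.6,2.5,0.4,1,0,0,-1.9,3.6,2.5,0.4,1,0,0,0,0.5,4,0,1,0,0,0,0.5,4,0,1,0,0,0,0.5,4,0,1,0,0,0,0.5,4,0,1,0,0,0,0.5,4,0,1,0,0,0,0.5,4,0,1,0,0,0,0.5,4,0,1,0,0,0,0.5,4,0,1,0,0,0,0,0,0,1,0,0,0,0,0,0,1,0,0,0,0,0,0,1]}}

```text
time_s: 2.25
position: [0.4912, -0.0843, 0.2547]
tcp_rot: [[1.0, -0.002, 0.001], [-0.002, -1.0, -0.001], [0.001, 0.001, -1.0]]
force: [-0.1, 0.3, -0.4]
opening: 1.003
```

```bash
python3 - <<'E'
from h import *
c=cam("wrist"); save(c,"w1.png",k=1.5); np.save("w1.npy",c,allow_pickle=True)
s=read_state(); print(np.round(s["position"],4),np.round(s["tcp_rot"],3).tolist(),s["joint_positions"],c["C"])
E
```

```text
[ 0.4912 -0.0846  0.2546] [[1.0, -0.003, 0.0], [-0.003, -1.0, -0.001], [0.0, 0.001, -1.0]] [-2.26227206e+01  1.80922245e+01  9.76759929e+01 -2.30146577e-02
  6.41975372e+01  6.75526477e+01] [ 0.56423859 -0.0834056   0.41665842]
```

View pics/w1.png

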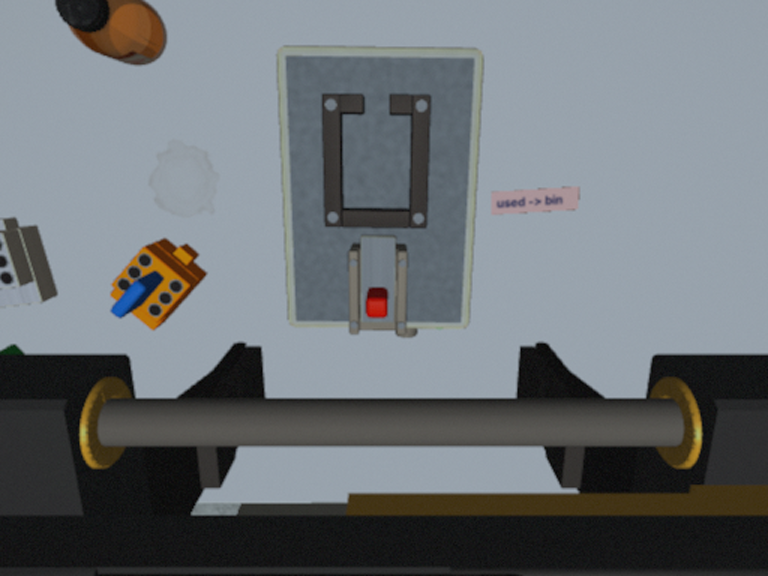

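The shaker, nest and knob (about (251,200) unscaled) are all clear in the wrist view. Next I'll measure the edges.

```bash
python3 - <<'E'
from h import *
c=np.load("w1.npy",allow_pickle=True).item(); im=c["im"]; g=cv2.GaussianBlur(im,(3,3),0)
hsv=cv2.cvtColor(im,cv2.COLOR_RGB2HSV)
m=(im.max(2)<80).astype(np.uint8)*255; m[:,:200]=0;m[:,300:]=0;m[:55]=0;m[155:]=0
cn,_=cv2.findContours(m,0,1); cn=np.vstack([q for q in cn if cv2.contourArea(q)>20]); r=cv2.minAreaRect(cn); b=cv2.boxPoints(r)+0
print("nest px",r)
P=np.array([onz(c,u,v,.061) for u,v in b]); print(P[:,:2].round(4), P.mean(0),[np.linalg.norm(P[i]-P[i-1]) for i in range(4)])
h=cv2.convexHull(cn)[:,0]
W=np.array([onz(c,u,v,.061)[:2] for u,v in h],np.float32); r=cv2.minAreaRect(W*1000); print("metric rect",r)
# cream outline
cr=((im[:,:,0].astype(int)-im[:,:,2])>8).astype(np.uint8)*255; cr[:,:180]=0;cr[:,325:]=0;cr[:25]=0;cr[225:]=0
k,l,st,ce=cv2.connectedComponentsWithStats(cr); 
i=1+np.argmax(st[1:,4]); h=cv2.convexHull(np.argwhere(l==i)[:,::-1].astype(np.int32))[:,0]
W=np.array([onz(c,u,v,.045)[:2] for u,v in h],np.float32); r=cv2.minAreaRect(W*1000); print("shaker top rect",r,st[i],cv2.boxPoints(r).round(1).tolist())
red=cv2.inRange(hsv,(0,150,90),(5,255,255))|cv2.inRange(hsv,(172,150,90),(180,255,255)); red[:,:230]=0
k,l,st,ce=cv2.connectedComponentsWithStats(red); i=1+np.argmax(st[1:,4]);print("red",st[i],ce[i],onz(c,*ce[i],.095))
save(c,"w1n.png",(180,25,330,230),3.5)
E
```

```text
nest px ((250.5, 106.49999237060547), (70.99998474121094, 88.99998474121094), 0.0)
[[ 0.5122 -0.037 ]
 [ 0.5988 -0.0401]
 [ 0.5987 -0.109 ]
 [ 0.5121 -0.1107]] [ 0.55546813 -0.07422635  0.061     ] [np.float64(0.07373320213737078), np.float64(0.08664359582952277), np.float64(0.06891110108505949), np.float64(0.08662716694163915)]
metric rect ((555.2432861328125, -74.13528442382812), (70.95396423339844, 86.64488983154297), 89.299560546875)
shaker top rect ((456.0217590332031, -75.6610107421875), (65.15985107421875, 47.752315521240234), 8.229110717773438) [233 168  45  56 624] [[420.3999938964844, -56.70000076293945], [427.20001220703125, -104.0], [491.70001220703125, -94.5999984741211], [484.79998779296875, -47.400001525878906]]
red [244 198  14  14 181] [250.62983425 204.33701657] [ 0.46472681 -0.07445477  0.095     ]
```

View pics/w1n.png

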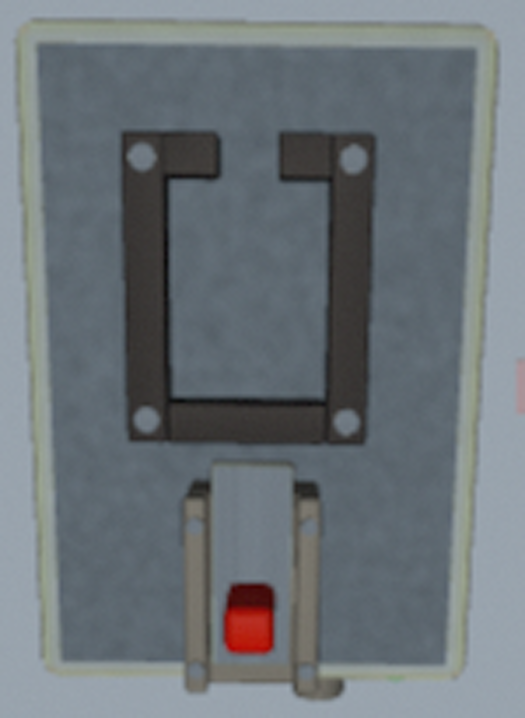

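The wrist view puts the nest centre at (0.5552,-0.0741) with yaw about -0.6°. The top view gave (0.5555,-0.0750), so they agree, and the measured size 71.0×86.6 matches 71×87. Next I move over to the block.

Emit:
{"fn": "send_rows", "kwargs": {"moves": [0,0,0,-0.6,3.7,0,1,0,0,0,-0.6,3.7,0,1,0,0,0,-0.6,3.7,0,1,0,0,0,-0.6,3.7,0,1,0,0,0,-0.6,3.7,0,1,0,0,0,-0.6,3.7,0,1,0,0,0,-0.6,3.7,0,1,0,0,0,-0.6,3.7,0,1,0,0,0,0,0,0,1,0,0,0,0,0,0,1,0,0,0,0,0,0,1]}}

```text
time_s: 3.4
position: [0.4436, 0.2113, 0.2544]
tcp_rot: [[1.0, -0.003, -0.0], [-0.003, -1.0, -0.001], [-0.0, 0.001, -1.0]]
force: [-0.2, 0.0, 1.0]
opening: 0.999
```

```bash
python3 - <<'E'
from h import *
c=np.load("w1.npy",allow_pickle=True).item()
q=np.array([onz(c,180+u/3.5-.4,25+v/3.5-.4,.045) for u,v in [(18,22),(497,28),(462,676),(44,672)]])
print(q[:,:2].round(4).tolist(),q.mean(0).round(4),"yaws",np.degrees(np.arctan2(q[0,1]-q[3,1],q[0,0]-q[3,0])),np.degrees(np.arctan2(q[1,1]-q[2,1],q[1,0]-q[2,0])),np.degrees(np.arctan2(q[0,0]-q[1,0],-(q[1,1]-q[0,1]))),np.degrees(np.arctan2(q[3,0]-q[2,0],-(q[2,1]-q[3,1]))))
c=cam("wrist"); save(c,"w2.png",k=1.5); np.save("w2.npy",c,allow_pickle=True)
s=read_state(); print(np.round(s["position"],4),c["C"])
hsv=cv2.cvtColor(c["im"],cv2.COLOR_RGB2HSV)
m=cv2.inRange(hsv,(100,120,60),(125,255,255)); k,l,st,ce=cv2.connectedComponentsWithStats(m)
print([(st[i].tolist(),ce[i].round(1).tolist(),onz(c,*ce[i],.065).round(4).tolist()) for i in range(1,k) if st[i,4]>60])
E
```

```text
[[0.6293, -0.0092], [0.6276, -0.145], [0.4331, -0.1428], [0.4347, -0.0061]] [ 0.5312 -0.0758  0.045 ] yaws -0.9362372443555098 -0.662761555725755 0.7019828003914368 0.6575874747833448
[0.4436 0.2112 0.2545] [0.51668953 0.21199493 0.41637582]
[([0, 68, 156, 181, 17488], [78.2, 160.2], [0.456, 0.3996, 0.065]), ([245, 120, 12, 33, 303], [250.7, 136.3], [0.48, 0.2212, 0.065]), ([350, 138, 34, 29, 515], [366.8, 151.4], [0.4644, 0.1021, 0.065]), ([225, 225, 24, 33, 430], [237.0, 241.4], [0.3649, 0.2374, 0.065])]
```

View pics/w2.png

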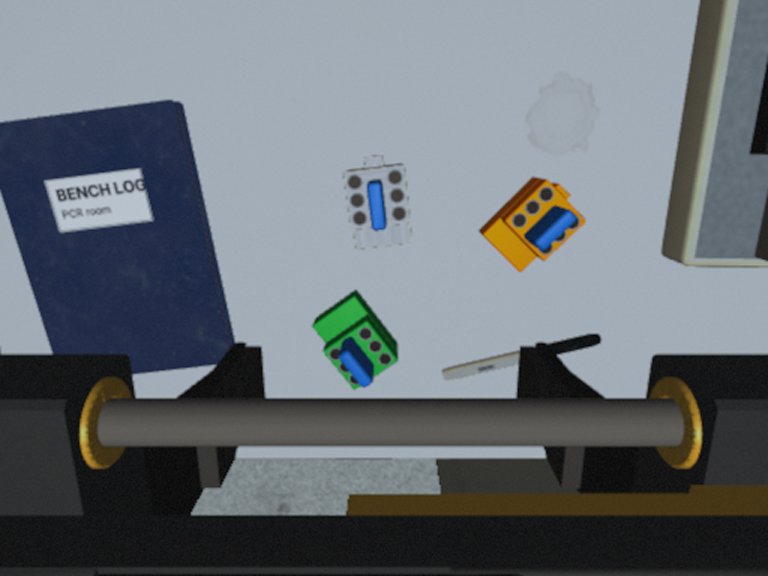

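```bash
python3 - <<'E'
from h import *
c=np.load("w2.npy",allow_pickle=True).item(); im=c["im"]; hsv=cv2.cvtColor(im,cv2.COLOR_RGB2HSV)
m=cv2.inRange(hsv,(100,120,60),(125,255,255))
m[:,:240]=0;m[:,262:]=0;m[:115]=0;m[158:]=0
for nm,mm in(("all",m),("bright",m&cv2.inRange(hsv[:,:,2],140,255))):
    p=np.argwhere(mm>0)[:,::-1]
    W=np.array([onz(c,u,v,.072)[:2] for u,v in p],np.float32)*1000
    d=np.cov(W.T); w,V=np.linalg.eigh(d); v=V[:,1]*np.sign(V[0,1])
    print(nm,len(p),W.mean(0),cv2.minAreaRect(W),"yaw",np.degrees(np.arctan2(v[1],v[0])))
save(c,"w2b.png",(215,95,290,175),7)
d=lambda u,v,z:onz(c,215+u/7-.4,95+v/7-.4,z)
E
```

```text
all 303 [480.68277 221.0544 ] ((480.4933776855469, 221.01829528808594), (31.629474639892578, 9.573647499084473), 6.85433292388916) yaw 6.037043164724749
bright 270 [480.01248 221.37288] ((479.7914733886719, 221.3714599609375), (30.316444396972656, 8.715168952941895), 6.815514087677002) yaw 6.713123788887294
```

View pics/w2b.png

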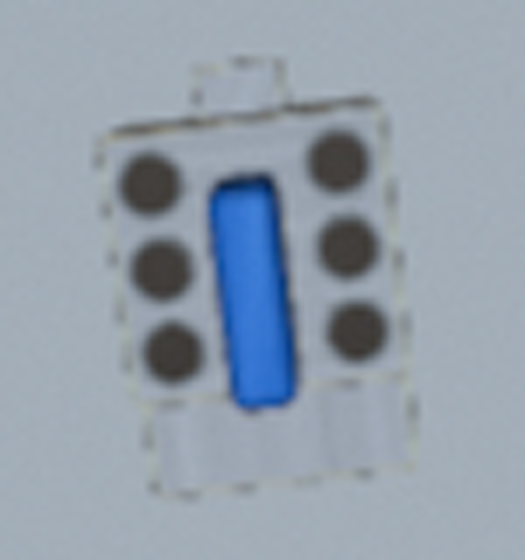

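Emit:
{"fn": "send_rows", "kwargs": {"moves": [0,0,7,3.67,1.0,0,1,0,0,0,0,0,-4,1,0,0,0,0,0,-4,1,0,0,0,0,0,-4,1,0,0,0,0,0,-2,1,0,0,0,0,0,-2,1,0,0,0,0,0,0,1,0,0,0,0,0,0,1]}}

```text
time_s: 4.25
position: [0.4803, 0.2216, 0.0946]
tcp_rot: [[0.993, 0.119, -0.0], [0.119, -0.993, -0.0], [-0.0, 0.0, -1.0]]
force: [0.6, 0.4, -0.0]
opening: 1.003
```

```bash
python3 - <<'E'
from h import *
c=cam("wrist"); save(c,"w3.png",k=1.5)
s=read_state(); print(np.round(s["position"],4),np.round(s["tcp_rot"],3).tolist(),s["force"])
for n in["scene"]:
    c=cam(n); save(c,"s3.png",(180,180,330,300),4)
E
```

```text
[0.4807 0.222  0.0953] [[0.993, 0.119, 0.001], [0.119, -0.993, 0.0], [0.001, -0.0, -1.0]] [-0.0072522  -0.00673231  0.18565885]
```

View pics/w3.png

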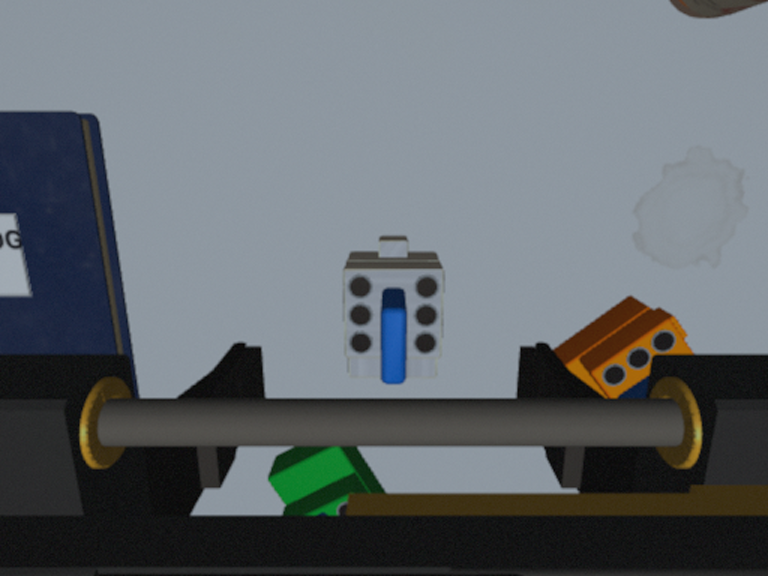

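View pics/s3.png

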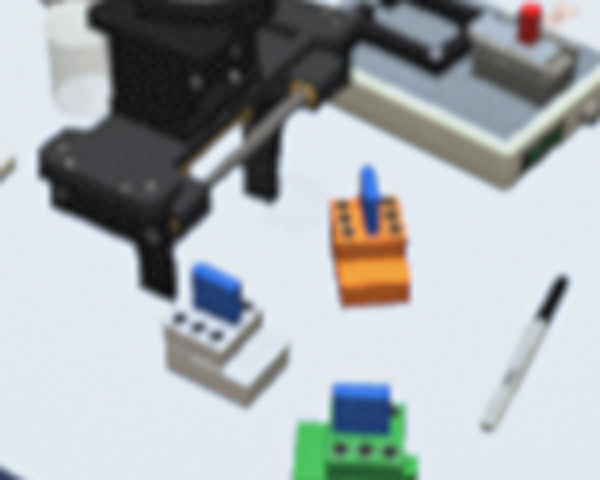

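```bash
python3 - <<'E'
from h import *
s=cam("scene"); print(proj(s,(0.4807,.222,.0953)))
c=cam("wrist"); im=c["im"]; hsv=cv2.cvtColor(im,cv2.COLOR_RGB2HSV)
m=cv2.inRange(hsv,(100,120,60),(125,255,255))&cv2.inRange(hsv[:,:,2],140,255)
m[:,:240]=0;m[:,285:]=0;m[:180]=0;m[264:]=0
p=np.argwhere(m>0)[:,::-1]; W=np.array([onz(c,u,v,.072)[:2] for u,v in p],np.float32)*1000
print(len(p),W.mean(0),cv2.minAreaRect(W)); print(read_state()["position"], c["C"])
E
```

```text
[231.71204946 239.34088674]
644 [480.31406 221.31757] ((479.9432373046875, 221.1512908935547), (29.136445999145508, 7.559049129486084), 6.798726558685303)
[0.48074104 0.2225808  0.09584436] [0.55299254 0.23208515 0.25798518]
```

Emit:
{"fn": "send_rows", "kwargs": {"moves": [0,0,0,0,-0.08,-2,1,0,0,0,0,0,-2,1,0,0,0,0,0,-1.05,1,0,0,0,0,0,0,1,0,0,0,0,0,0,-1,0,0,0,0,0,0,-1,0,0,0,0,0,0,-1,0,0,0,0,0,0,-1,0,0,0,0,0,0,-1,0,0,0,0,0,0,-1,0,0,0,0,0,0,-1,0,0,0,0,0,0,-1,0,0,0,0,0,0,-1,0,0,0,0,0,0,-1]}}

```text
time_s: 5.85
position: [0.4797, 0.2218, 0.044]
tcp_rot: [[0.993, 0.12, -0.0], [0.12, -0.993, 0.0], [-0.0, -0.0, -1.0]]
force: [-0.9, 0.4, -0.3]
opening: 0.171
```

Emit:
{"fn": "send_rows", "kwargs": {"moves": [0,0,0,0,0,0,-1,0,0,0,0,0,0,-1,0,0,0,0,0,0,-1,0,0,0,0,0,0,-1]}}

```text
time_s: 6.25
position: [0.4794, 0.2218, 0.0438]
tcp_rot: [[0.993, 0.12, -0.001], [0.12, -0.993, -0.0], [-0.001, 0.0, -1.0]]
force: [-0.5, -0.5, -2.6]
opening: 0.112
```

Emit:
{"fn": "send_rows", "kwargs": {"moves": [0,0,0,0,0,0.5,-1,0,0,0,0,0,1.5,-1,0,0,0,0,0,3,-1,0,0,0,0,0,3,-1,0,0,0,0,0,2.5,-1,0,0,0,0,0,0.5,-1,0,0,0,0,0,0,-1,0,0,0,0,0,0,-1,0,0,0,0,0,0,-1]}}

```text
time_s: 7.15
position: [0.4785, 0.2215, 0.1525]
tcp_rot: [[0.993, 0.12, -0.003], [0.12, -0.993, -0.001], [-0.003, 0.0, -1.0]]
force: [0.5, 0.4, -2.7]
opening: 0.111
```

```bash
python3 - <<'E'
from h import *
c=cam("wrist"); save(c,"w4.png",k=1.5)
c=cam("scene"); save(c,"s4.png",(150,150,340,290),4)
s=read_state(); print(np.round(s["position"],4),np.round(s["force"],2),np.round(s["moment"],3),s["opening"])
E
```

```text
[0.4789 0.2216 0.1527] [ 0.94 -1.45 -1.85] [ 0.03  -0.007 -0.075] 0.11344681796884432
```

View pics/w4.png

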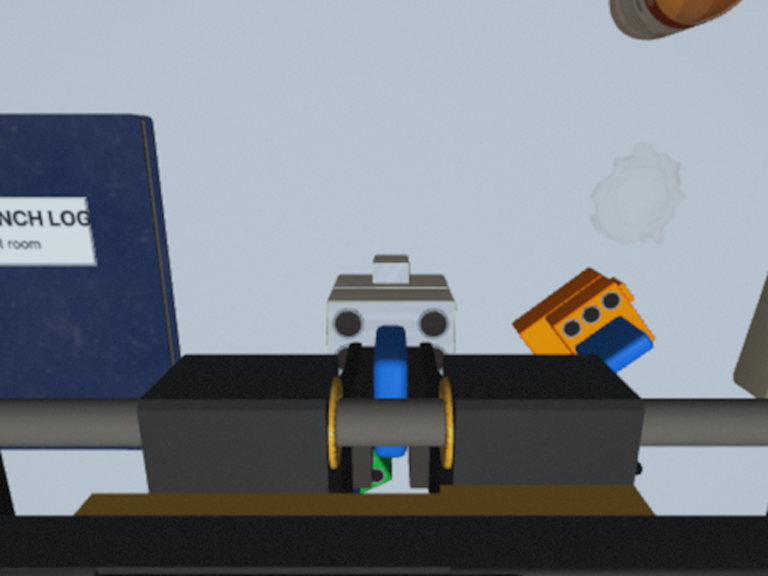

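View pics/s4.png

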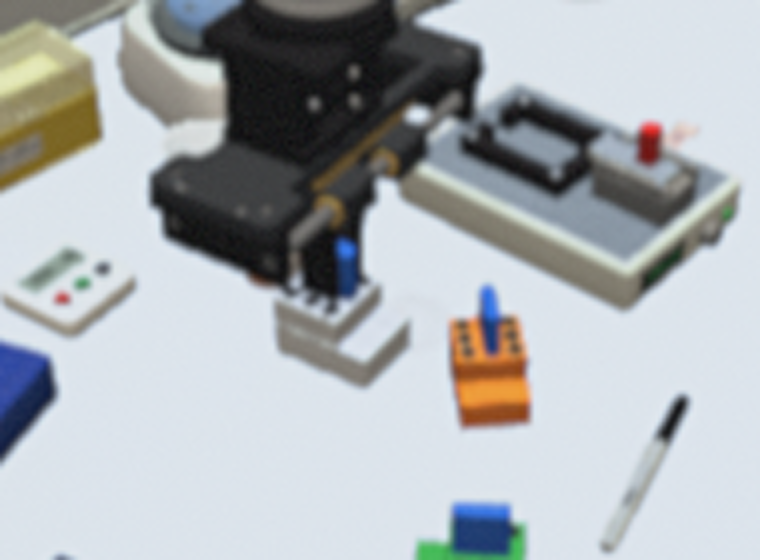

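The block is lifted level (wrist view: tab between the fingers, key toward +x), and nothing else moved. Now I carry it over the nest.

Emit:
{"fn": "send_rows", "kwargs": {"moves": [0,0,-0.94,0.51,-1.85,0,-1,0,0,-0.94,1.02,-3.7,0,-1,0,0,-0.94,1.02,-3.7,0,-1,0,0,-0.94,1.02,-3.7,0,-1,0,0,-0.94,1.02,-3.7,0,-1,0,0,-0.94,1.02,-3.7,0,-1,0,0,-0.94,1.02,-3.7,0,-1,0,0,-0.94,1.02,-3.7,0,-1,0,0,0,0.51,-1.85,0,-1,0,0,0,0,0,0,-1,0,0,0,0,0,0,-1,0,0,0,0,0,0,-1]}}

```text
time_s: 8.45
position: [0.5602, -0.0724, 0.1535]
tcp_rot: [[1.0, -0.009, -0.002], [-0.009, -1.0, 0.001], [-0.002, -0.001, -1.0]]
force: [-0.2, 0.6, -3.1]
opening: 0.116
```

```bash
python3 - <<'E'
from h import *
c=cam("wrist"); save(c,"w5.png",k=1.5); np.save("w5.npy",c,allow_pickle=True)
s=read_state(); print(np.round(s["position"],4),np.round(s["tcp_rot"],4).tolist(),np.round(s["force"],2),np.round(s["moment"],3),s["opening"])
E
```

```text
[ 0.5604 -0.0724  0.1537] [[1.0, -0.0088, -0.0017], [-0.0088, -1.0, 0.001], [-0.0017, -0.001, -1.0]] [ 0.55  0.23 -2.59] [-0.004 -0.024 -0.043] 0.11052775180517192
```

View pics/w5.png

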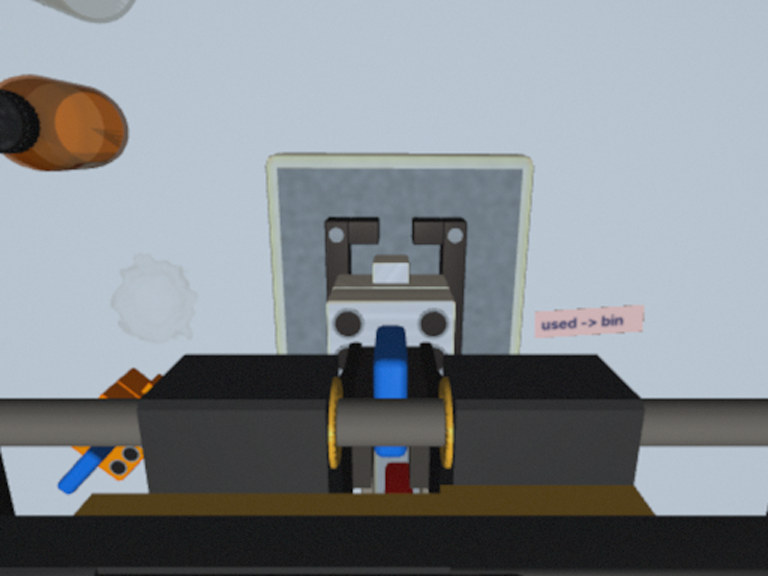

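```bash
python3 - <<'E'
from h import *
c=np.load("w5.npy",allow_pickle=True).item()
save(c,"w5b.png",(205,135,325,260),6)
E
```

```text
(no output)
```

View pics/w5b.png

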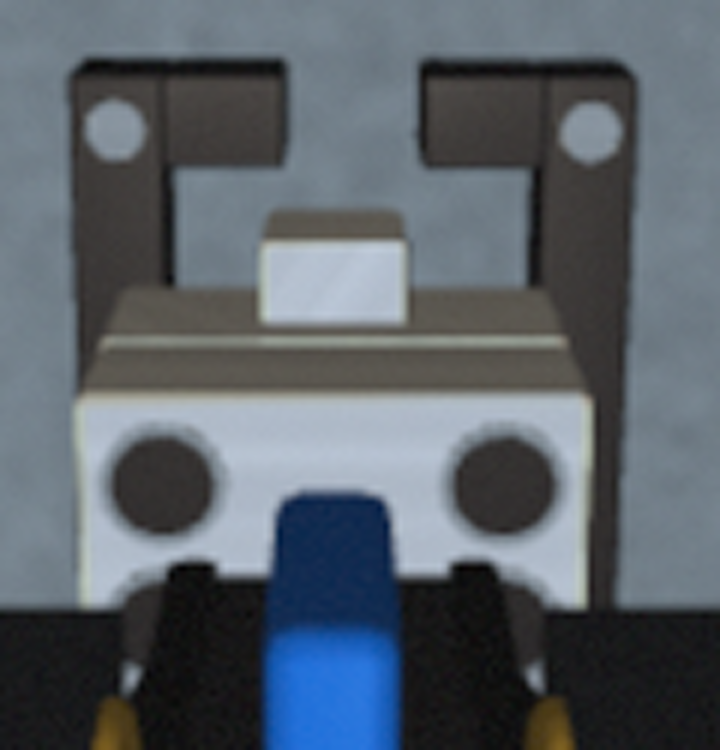

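```bash
python3 - <<'E'
from h import *
c=np.load("w5.npy",allow_pickle=True).item()
d=lambda u,v,z:(onz(c,205+u/6-.4,135+v/6-.4,z)*1000).round(1)
b=.1537-.0445
print("key top front corners",d(260,240,b+.016),d(408,240,b+.016))
print("upper top front corners",d(78,395,b+.040),d(592,398,b+.040))
print("body top front",d(122,290,b+.0),d(547,290,b+.0))
print("rim corners outer",d(72,75,.061),d(636,77,.061)," notch inner corners",d(285,165,.061),d(422,165,.061)," notch outer",d(285,72,.061),d(422,75,.061))
print("pocket inner corners",d(165,165,.061),d(540,165,.061))
E
```

```text
key top front corners [591.9 -65.1 125.2] [591.8 -79.1 125.2]
upper top front corners [583.9 -50.5 149.2] [583.3 -93.7 149.2]
body top front [583.2 -50.2 109.2] [582.9 -93.9 109.2]
rim corners outer [598.8 -39.8  61. ] [ 598.  -109.4   61. ]  notch inner corners [587.4 -65.9  61. ] [587.2 -83.   61. ]  notch outer [599.  -66.1  61. ] [598.5 -83.   61. ]
pocket inner corners [587.5 -50.9  61. ] [587.1 -97.7  61. ]
```

The wrist view gives the block body centre as about (553.5,-72.2) mm and the pocket centre as about (555.3,-74.5) mm. I'll shift +1.8 mm in x and -2.3 mm in y, and come down to just above the rim.

Emit:
{"fn": "send_rows", "kwargs": {"moves": [0,0,0,0.18,-0.23,-1,-1,0,0,0,0,0,-1.5,-1,0,0,0,0,0,-1,-1,0,0,0,0,0,-0.5,-1,0,0,0,0,0,0,-1,0,0,0,0,0,0,-1,0,0,0,0,0,0,-1]}}

```text
time_s: 9.2
position: [0.5636, -0.0766, 0.1146]
tcp_rot: [[1.0, -0.011, 0.001], [-0.011, -1.0, -0.0], [0.001, 0.0, -1.0]]
force: [-0.6, 0.1, -2.1]
opening: 0.109
```

```bash
python3 - <<'E'
from h import *
c=cam("wrist"); np.save("w6.npy",c,allow_pickle=True); save(c,"w6b.png",(205,135,325,260),6)
s=read_state(); print(np.round(s["position"],4),np.round(s["tcp_rot"],4).tolist(),np.round(s["force"],2),np.round(s["moment"],3),s["opening"])
E
```

```text
[ 0.5636 -0.0766  0.1146] [[0.9999, -0.0105, 0.0012], [-0.0105, -0.9999, -0.0004], [0.0012, 0.0004, -1.0]] [-0.22 -0.43 -2.12] [ 0.057 -0.    -0.015] 0.11083049375331055
```

View pics/w6b.png

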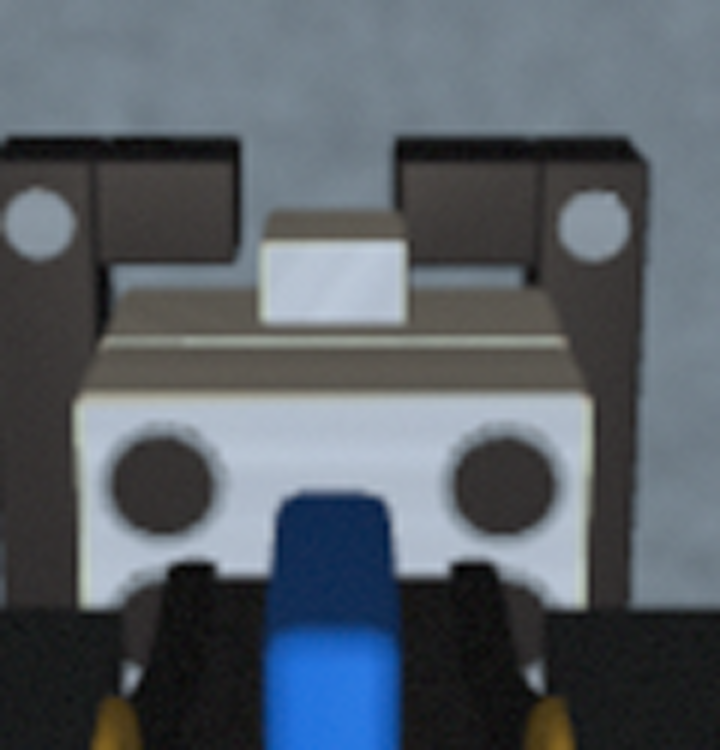

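```bash
python3 - <<'E'
from h import *
c=np.load("w6.npy",allow_pickle=True).item()
d=lambda u,v,z:(onz(c,205+u/6-.4,135+v/6-.4,z)*1000).round(1)
b=.1146-.0445
print(c["C"])
print("key top front corners",d(260,240,b+.016),d(408,240,b+.016))
print("upper top front corners",d(76,395,b+.040),d(592,398,b+.040))
print("body bottom front",d(122,290,b+.0),d(547,290,b+.0))
print("notch inner corners",d(236,262,.061),d(399,262,.061)," notch outer",d(236,158,.061),d(399,160,.061))
print("pocket inner corners",d(98,264,.061),d(537,265,.061))
for i in range(4): s=read_state(); print(np.round(s["position"],4))
E
```

```text
[ 0.63646049 -0.07640198  0.27657269]
key top front corners [595.4 -69.3  86.1] [595.2 -83.3  86.1]
upper top front corners [587.3 -54.4 110.1] [586.7 -97.9 110.1]
body bottom front [586.8 -54.4  70.1] [586.4 -98.2  70.1]
notch inner corners [587.6 -65.7  61. ] [587.4 -83.2  61. ]  notch outer [598.8 -66.   61. ] [598.4 -83.2  61. ]
pocket inner corners [587.5 -50.9  61. ] [586.9 -98.   61. ]
[ 0.5636 -0.0766  0.1146]
[ 0.5636 -0.0766  0.1146]
[ 0.5636 -0.0766  0.1146]
[ 0.5636 -0.0766  0.1146]
```

Emit:
{"fn": "send_rows", "kwargs": {"moves": [0,0,0,-0.13,0.18,-0.4,-1,0,0,0,0,0,0,-1,0,0,0,0,0,0,-1,0,0,0,0,0,0,-1]}}

```text
time_s: 9.65
position: [0.5618, -0.0746, 0.1101]
tcp_rot: [[1.0, -0.011, 0.0], [-0.011, -1.0, -0.0], [0.0, 0.0, -1.0]]
force: [-0.1, -0.2, -3.3]
opening: 0.114
```

```bash
python3 - <<'E'
from h import *
c=cam("wrist"); np.save("w7.npy",c,allow_pickle=True); save(c,"w7b.png",(205,135,325,260),6)
s=read_state(); print(np.round(s["position"],4),np.round(s["tcp_rot"],4).tolist(),np.round(s["force"],2),np.round(s["moment"],3),s["opening"])
E
```

```text
[ 0.5619 -0.0747  0.1101] [[0.9999, -0.0106, 0.0003], [-0.0106, -0.9999, -0.0001], [0.0003, 0.0001, -1.0]] [ 1.04  0.33 -2.72] [0.059 0.043 0.015] 0.11333081264567806
```

View pics/w7b.png

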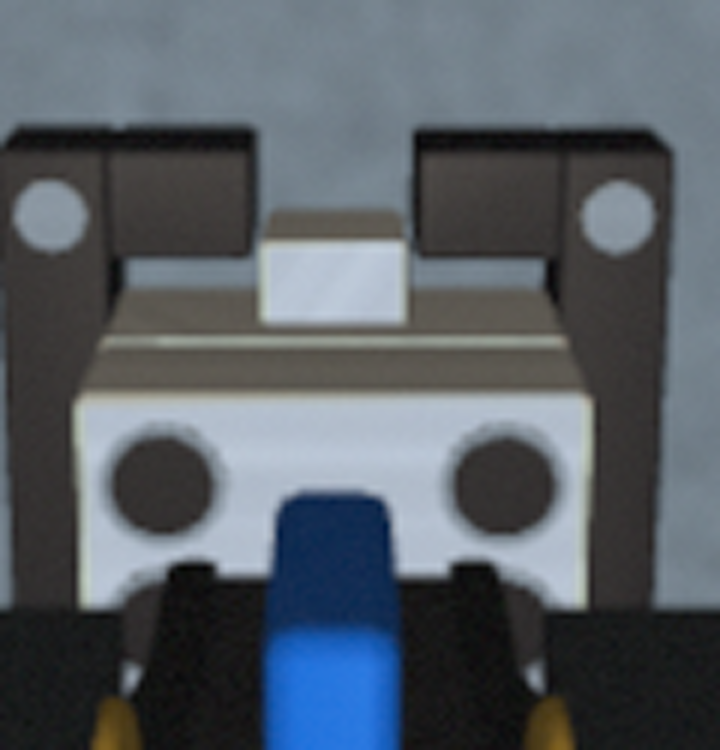

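The key (crop columns 260–408) is centred in the notch (253–417). Now I lower it gently.

Emit:
{"fn": "send_rows", "kwargs": {"moves": [0,0,0,0,0,-0.2,-1,0,0,0,0,0,-0.1,-1,0,0,0,0,0,-0.1,-1,0,0,0,0,0,-0.05,-1,0,0,0,0,0,-0.05,-1,0,0,0,0,0,0,-1]}}

```text
time_s: 10.3
position: [0.5618, -0.0747, 0.105]
tcp_rot: [[1.0, -0.011, -0.0], [-0.011, -1.0, 0.0], [-0.0, -0.0, -1.0]]
force: [0.9, 0.4, -1.8]
opening: 0.114
```

Emit:
{"fn": "send_rows", "kwargs": {"moves": [0,0,0,0,0,-0.05,-1,0,0,0,0,0,-0.05,-1,0,0,0,0,0,-0.05,-1,0,0,0,0,0,0,-1]}}

```text
time_s: 10.7
position: [0.5617, -0.0747, 0.1035]
tcp_rot: [[1.0, -0.011, -0.0], [-0.011, -1.0, 0.0], [-0.0, -0.0, -1.0]]
force: [-0.3, 1.0, -2.6]
opening: 0.113
```

Emit:
{"fn": "send_rows", "kwargs": {"moves": [0,0,0,0,0,-0.1,-1,0,0,0,0,0,-0.1,-1,0,0,0,0,0,0,-1]}}

```text
time_s: 11.0
position: [0.5616, -0.0746, 0.1014]
tcp_rot: [[1.0, -0.011, -0.0], [-0.011, -1.0, 0.0], [-0.0, -0.0, -1.0]]
force: [-1.4, 0.7, -2.2]
opening: 0.112
```

It is about 4 mm below the rim with no contact force, so it has entered the pocket. I keep going.

Emit:
{"fn": "send_rows", "kwargs": {"moves": [0,0,0,0,0,-0.1,-1,0,0,0,0,0,-0.1,-1,0,0,0,0,0,-0.1,-1,0,0,0,0,0,-0.1,-1,0,0,0,0,0,0,-1]}}

```text
time_s: 11.5
position: [0.5617, -0.0746, 0.0974]
tcp_rot: [[1.0, -0.011, -0.0], [-0.011, -1.0, 0.0], [-0.0, -0.0, -1.0]]
force: [-1.1, -0.2, -2.4]
opening: 0.113
```

Emit:
{"fn": "send_rows", "kwargs": {"moves": [0,0,0,0,0,-0.1,-1,0,0,0,0,0,-0.1,-1,0,0,0,0,0,-0.1,-1,0,0,0,0,0,-0.1,-1,0,0,0,0,0,0,-1]}}

```text
time_s: 12.0
position: [0.5617, -0.0746, 0.0934]
tcp_rot: [[1.0, -0.011, -0.0], [-0.011, -1.0, 0.0], [-0.0, -0.0, -1.0]]
force: [-0.3, 0.2, -1.9]
opening: 0.115
```

Emit:
{"fn": "send_rows", "kwargs": {"moves": [0,0,0,0,0,-0.1,-1,0,0,0,0,0,-0.1,-1,0,0,0,0,0,-0.1,-1,0,0,0,0,0,0,-1]}}

```text
time_s: 12.4
position: [0.5617, -0.0746, 0.0904]
tcp_rot: [[1.0, -0.011, -0.0], [-0.011, -1.0, 0.0], [-0.0, -0.0, -1.0]]
force: [0.4, 0.4, -2.2]
opening: 0.111
```

Emit:
{"fn": "send_rows", "kwargs": {"moves": [0,0,0,0,0,-0.05,-1,0,0,0,0,0,0,-1]}}

```text
time_s: 12.6
position: [0.5618, -0.0747, 0.09]
tcp_rot: [[1.0, -0.011, -0.0], [-0.011, -1.0, 0.0], [-0.0, -0.0, -1.0]]
force: [-0.1, 0.7, -2.9]
opening: 0.113
```

Emit:
{"fn": "send_rows", "kwargs": {"moves": [0,0,0,0,0,-0.05,-1,0,0,0,0,0,0,-1]}}

```text
time_s: 12.8
position: [0.5618, -0.0746, 0.0895]
tcp_rot: [[1.0, -0.011, -0.0], [-0.011, -1.0, 0.0], [-0.0, -0.0, -1.0]]
force: [0.0, 0.1, -2.7]
opening: 0.112
```

Emit:
{"fn": "send_rows", "kwargs": {"moves": [0,0,0,0,0,-0.05,-1,0,0,0,0,0,0,-1]}}

```text
time_s: 13.0
position: [0.5617, -0.0746, 0.089]
tcp_rot: [[1.0, -0.011, -0.0], [-0.011, -1.0, 0.0], [-0.0, -0.0, -1.0]]
force: [-0.2, -0.1, -2.3]
opening: 0.113
```

Emit:
{"fn": "send_rows", "kwargs": {"moves": [0,0,0,0,0,-0.03,-1,0,0,0,0,0,0,-1]}}

```text
time_s: 13.2
position: [0.5618, -0.0747, 0.0888]
tcp_rot: [[1.0, -0.011, 0.0], [-0.011, -1.0, -0.0], [0.0, 0.0, -1.0]]
force: [-0.8, 0.4, -1.4]
opening: 0.115
```

Emit:
{"fn": "send_rows", "kwargs": {"moves": [0,0,0,0,0,-0.03,-1,0,0,0,0,0,0,-1]}}

```text
time_s: 13.4
position: [0.5618, -0.0747, 0.0887]
tcp_rot: [[1.0, -0.011, 0.0], [-0.011, -1.0, -0.0], [0.0, 0.0, -1.0]]
force: [-1.4, 0.0, -0.2]
opening: 0.112
```

Light contact at TCP z≈0.0887, as predicted for the deck (0.089). I'll check the fit visually.

Emit:
{"fn": "send_rows", "kwargs": {"moves": [0,0,0,0,0,-0.02,-1,0,0,0,0,0,0,-1]}}

```text
time_s: 13.6
position: [0.5618, -0.0747, 0.0887]
tcp_rot: [[1.0, -0.01, 0.0], [-0.01, -1.0, -0.0], [0.0, 0.0, -1.0]]
force: [-2.1, -0.7, 2.9]
opening: 0.115
```

```bash
python3 - <<'E'
from h import *
c=cam("wrist"); a=cv2.resize(c["im"][135:260,205:325],(480,500),interpolation=cv2.INTER_CUBIC)
s=cam("scene"); b=cv2.resize(s["im"][150:235,235:345],(320,247),interpolation=cv2.INTER_CUBIC)
b=np.vstack([b,np.zeros((253,320,3),np.uint8)]); cv2.imwrite("pics/f8.png",np.hstack([a,b])[:,:,::-1])
s=read_state(); print(np.round(s["position"],4),np.round(s["force"],2),np.round(s["moment"],3))
E
```

```text
[ 0.5618 -0.0747  0.0887] [-2.87  0.13  3.75] [ 0.023  0.348 -0.006]
```

View pics/f8.png

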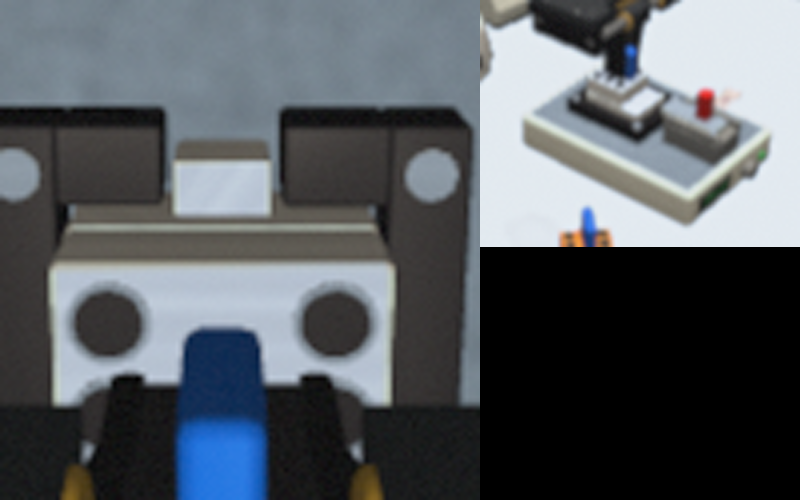

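The block is seated: key in the notch, its top level with the rim. I release and lift.

Emit:
{"fn": "send_rows", "kwargs": {"moves": [0,0,0,0,0,0,-0.3,0,0,0,0,0,0,-0.3,0,0,0,0,0,0,-0.3,0,0,0,0,0,0,-0.3,0,0,0,0,0,0,-0.3,0,0,0,0,0,0,-0.3,0,0,0,0,0,0,-0.3]}}

```text
time_s: 14.4
position: [0.5618, -0.0746, 0.0882]
tcp_rot: [[1.0, -0.011, -0.0], [-0.011, -1.0, 0.0], [-0.0, -0.0, -1.0]]
force: [0.7, -1.0, -0.4]
opening: 0.352
```

Emit:
{"fn": "send_rows", "kwargs": {"moves": [0,0,0,0,0,0.5,-0.3,0,0,0,0,0,2,-0.3,0,0,0,0,0,3,-0.3,0,0,0,0,0,3,-0.3,0,0,0,-3,0,2,0,0,0,0,-4,0,0,0,0,0,0,-4,0,0,0,0,0,0,-1.5,0,0,0,0,0,0,0,0,0,0,0,0,0,0,0,0,0,0,0,0,0,0,0,0]}}

```text
time_s: 15.5
position: [0.4387, -0.0753, 0.1936]
tcp_rot: [[1.0, -0.01, 0.002], [-0.01, -1.0, -0.001], [0.002, 0.001, -1.0]]
force: [-0.7, 0.4, -0.4]
opening: 0.501
```

```bash
python3 - <<'E'
from h import *
c=cam("wrist"); np.save("w9.npy",c,allow_pickle=True); save(c,"w9.png",(160,20,350,250),2.5)
s=read_state(); print(np.round(s["position"],4),np.round(s["tcp_rot"],4).tolist(),np.round(s["force"],2))
im=c["im"]; hsv=cv2.cvtColor(im,cv2.COLOR_RGB2HSV)
red=cv2.inRange(hsv,(0,150,60),(5,255,255))|cv2.inRange(hsv,(172,150,60),(180,255,255)); 
k,l,st,ce=cv2.connectedComponentsWithStats(red); print([(st[i].tolist(),ce[i]) for i in range(1,k) if st[i,4]>50])
m=(l>0)&(hsv[:,:,2]>160); p=np.argwhere(m)[:,::-1]; p=p[abs(p[:,0]-256)<40]
W=np.array([onz(c,u,v,.106)[:2] for u,v in p],np.float32)*1000; print(W.mean(0),cv2.minAreaRect(W))
E
```

```text
[ 0.4385 -0.0751  0.1935] [[0.9999, -0.0103, 0.0018], [-0.0103, -0.9999, -0.0007], [0.0018, 0.0007, -1.0]] [-0.43  0.12  0.05]
[([251, 149, 18, 22, 367], array([259.55313351, 159.64305177]))]
[467.50452  -74.559135] ((467.52880859375, -74.51641845703125), (11.079672813415527, 11.143854141235352), 89.44734954833984)
```

View pics/w9.png

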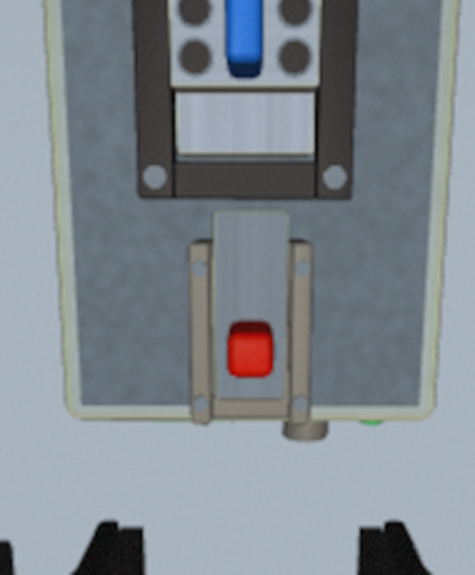

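The block sits square in the nest, with its step level just inside the frame. The knob is at (0.4672,-0.0746), crop pixel (250,350). Next I pinch the knob.

Emit:
{"fn": "send_rows", "kwargs": {"moves": [0,0,0,2.87,0.05,0,0,0,0,0,0,0,-3,0,0,0,0,0,0,-3,0,0,0,0,0,0,-3,0,0,0,0,0,0,-1.5,0,0,0,0,0,0,-0.7,0,0,0,0,0,0,0,0,0,0,0,0,0,0,0]}}

```text
time_s: 16.35
position: [0.4664, -0.0744, 0.0816]
tcp_rot: [[1.0, -0.01, 0.001], [-0.01, -1.0, -0.0], [0.001, 0.0, -1.0]]
force: [-0.6, 0.6, -0.5]
opening: 0.501
```

Emit:
{"fn": "send_rows", "kwargs": {"moves": [0,0,0,0,0,0,-1,0,0,0,0,0,0,-1,0,0,0,0,0,0,-1,0,0,0,0,0,0,-1,0,0,0,0,0,0,-1,0,0,0,0,0,0,-1,0,0,0,0,0,0,-1,0,0,0,0,0,0,-1]}}

```text
time_s: 17.15
position: [0.466, -0.0754, 0.0816]
tcp_rot: [[1.0, -0.01, 0.001], [-0.01, -1.0, -0.002], [0.001, 0.002, -1.0]]
force: [-2.0, -5.4, 2.2]
opening: 0.156
```

Emit:
{"fn": "send_rows", "kwargs": {"moves": [0,0,0,0.3,0,0,-1,0,0,0,0.5,-0.01,0,-1,0,0,0,0.5,-0.01,0,-1,0,0,0,0.5,-0.01,0,-1,0,0,0,0.3,0,0,-1,0,0,0,0,0,0,-1]}}

```text
time_s: 17.75
position: [0.4873, -0.0756, 0.0816]
tcp_rot: [[1.0, -0.01, 0.001], [-0.01, -1.0, -0.002], [0.001, 0.002, -1.0]]
force: [-0.4, -4.7, 1.6]
opening: 0.158
```

Emit:
{"fn": "send_rows", "kwargs": {"moves": [0,0,0,0.2,0,0,-1,0,0,0,0.2,0,0,-1,0,0,0,0.1,0,0,-1,0,0,0,0,0,0,-1]}}

```text
time_s: 18.15
position: [0.4919, -0.0757, 0.0816]
tcp_rot: [[1.0, -0.01, 0.001], [-0.01, -1.0, -0.002], [0.001, 0.002, -1.0]]
force: [-1.9, -5.7, 1.8]
opening: 0.158
```

Emit:
{"fn": "send_rows", "kwargs": {"moves": [0,0,0,0.1,0,0,-1,0,0,0,0,0,0,-1]}}

```text
time_s: 18.35
position: [0.492, -0.0756, 0.0816]
tcp_rot: [[1.0, -0.01, -0.001], [-0.01, -1.0, -0.002], [-0.001, 0.002, -1.0]]
force: [-3.3, -6.5, 4.2]
opening: 0.156
```

Emit:
{"fn": "send_rows", "kwargs": {"moves": [0,0,0,0.05,0,0,-1,0,0,0,0,0,0,-1]}}

```text
time_s: 18.55
position: [0.492, -0.0757, 0.0816]
tcp_rot: [[1.0, -0.009, -0.002], [-0.009, -1.0, -0.002], [-0.002, 0.002, -1.0]]
force: [-3.8, -7.0, 4.3]
opening: 0.159
```

Emit:
{"fn": "send_rows", "kwargs": {"moves": [0,0,0,0.1,0,0,-1,0,0,0,0,0,0,-1]}}

```text
time_s: 18.75
position: [0.492, -0.0756, 0.0816]
tcp_rot: [[1.0, -0.009, -0.004], [-0.009, -1.0, -0.002], [-0.004, 0.002, -1.0]]
force: [-6.5, -7.4, 6.7]
opening: 0.159
```

Emit:
{"fn": "send_rows", "kwargs": {"moves": [0,0,0,0.1,0,0,-1,0,0,0,0,0,0,-1]}}

```text
time_s: 18.95
position: [0.492, -0.0756, 0.0816]
tcp_rot: [[1.0, -0.009, -0.006], [-0.009, -1.0, -0.002], [-0.006, 0.002, -1.0]]
force: [-8.1, -8.9, 8.3]
opening: 0.159
```

```bash
python3 - <<'E'
from h import *
c=cam("wrist"); save(c,"w10.png",k=1.5)
s=cam("scene");save(s,"s10.png",(235,150,345,235),6)
t=cam("top");save(t,"t10.png",(260,150,340,260),5)
s=read_state(); print(np.round(s["position"],4),np.round(s["force"],2),np.round(s["moment"],3))
E
```

```text
[ 0.492  -0.0756  0.0816] [-7.79 -7.91  8.25] [-1.505  1.297 -0.072]
```

View pics/s10.png

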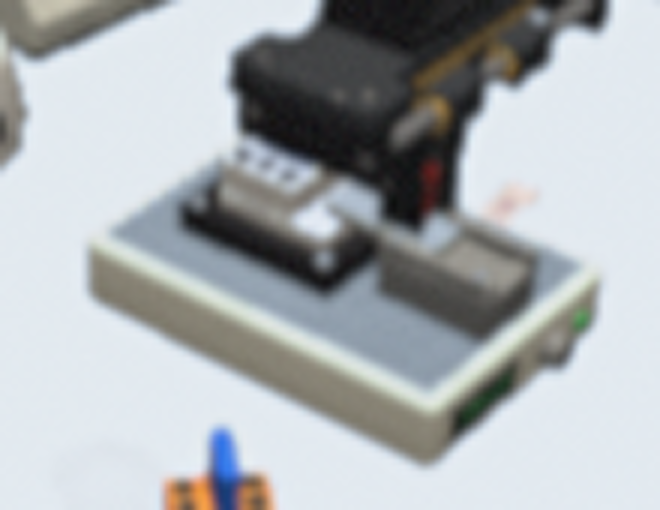

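View pics/w10.png

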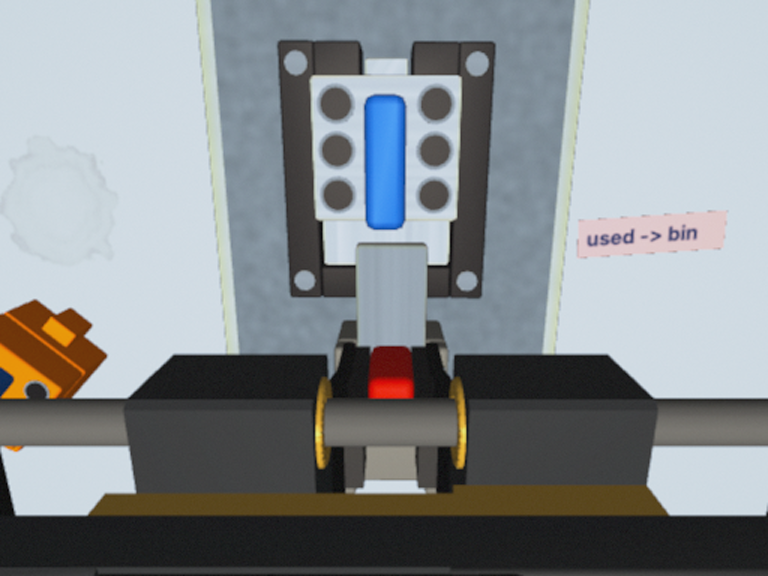

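The bolt tip is over the step (wrist view, tip edge at about (260,163) unscaled), but the TCP travel reads only 26 mm. I'll measure the tip before and after.

```bash
python3 - <<'E'
from h import *
c9=np.load("w9.npy",allow_pickle=True).item(); c1=np.load("w1.npy",allow_pickle=True).item()
c=cam("wrist")
print("w9 tip",onz(c9,160+250/2.5,20+211/2.5,.076)*1000, "w1 tip",onz(c1,180+253/3.5,25+463/3.5,.076)*1000,"now",onz(c,391/1.5,244/1.5,.076)*1000)
print("nest near edge now", onz(c,385/1.5,296/1.5,.061)*1000,"w9",onz(c9,160+245/2.5,20+198/2.5,.061)*1000)
print("block upper face now", onz(c,385/1.5,221/1.5,.085)*1000)
t=cam("top");print(0)
E
```

```text
w9 tip [507.76278565 -75.29788923  76.        ] w1 tip [508.06351613 -75.99162479  76.        ] now [534.7004544  -75.52389833  76.        ]
nest near edge now [512.48886204 -73.20971845  61.        ] w9 [511.74324294 -73.69919959  61.        ]
block upper face now [543.5598612  -73.70995211  85.        ]
0
```

View pics/t10.png

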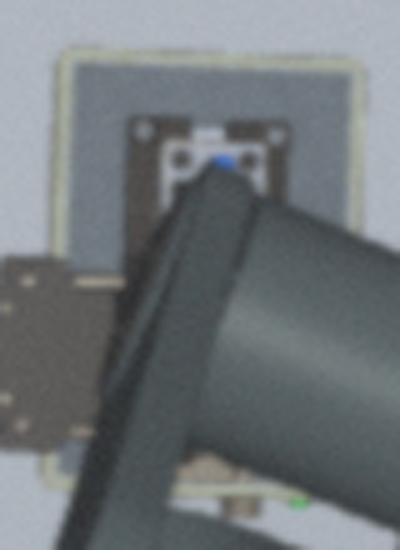

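Emit:
{"fn": "send_rows", "kwargs": {"moves": [0,0,0,0.15,0.05,0,-1,0,0,0,0,0,0,-1]}}

```text
time_s: 19.4
position: [0.4921, -0.0756, 0.0816]
tcp_rot: [[1.0, -0.008, -0.009], [-0.008, -1.0, -0.002], [-0.009, 0.002, -1.0]]
force: [-10.3, -12.3, 9.8]
opening: 0.155
```

Emit:
{"fn": "send_rows", "kwargs": {"moves": [0,0,0,0.15,0.05,0,-1,0,0,0,0,0,0,-1]}}

```text
time_s: 19.6
position: [0.4921, -0.0755, 0.0816]
tcp_rot: [[1.0, -0.007, -0.012], [-0.007, -1.0, -0.003], [-0.012, 0.003, -1.0]]
force: [-15.3, -15.0, 12.6]
opening: 0.16
```

Emit:
{"fn": "send_rows", "kwargs": {"moves": [0,0,0,0.15,0,0,-1,0,0,0,0,0,0,-1]}}

```text
time_s: 19.8
position: [0.4921, -0.0755, 0.0816]
tcp_rot: [[1.0, -0.006, -0.015], [-0.006, -1.0, -0.002], [-0.015, 0.003, -1.0]]
force: [-17.7, -15.3, 14.4]
opening: 0.158
```

It is a firm stop at ~18 N, and the tip is already about 9 mm past the block's edge. I back off, open and measure the knob.

Emit:
{"fn": "send_rows", "kwargs": {"moves": [0,0,0,-0.4,-0.1,0,-1,0,0,0,0,0,0,-1,0,0,0,0,0,0,0,0,0,0,0,0,0,0,0,0,0,0,0,0,0,0,0,0,0,0,0,0,0,0,0,0,0,0,0,0,0,0,0,0,0,0]}}

```text
time_s: 20.6
position: [0.4956, -0.0742, 0.0811]
tcp_rot: [[1.0, -0.01, -0.0], [-0.01, -1.0, 0.0], [-0.0, -0.0, -1.0]]
force: [-1.0, -1.1, -0.5]
opening: 0.492
```

Emit:
{"fn": "send_rows", "kwargs": {"moves": [0,0,0,0,0,2,0,0,0,0,0,0,3,0,0,0,0,-1,0,3,0,0,0,0,-2,0,3,0,0,0,0,-2,0,0,0,0,0,0,0,0,0,0,0,0,0,0,0,0,0,0,0,0,0,0,0,0]}}

```text
time_s: 21.4
position: [0.4465, -0.0747, 0.1909]
tcp_rot: [[1.0, -0.011, 0.0], [-0.011, -1.0, 0.0], [0.0, -0.0, -1.0]]
force: [0.1, 0.3, -0.2]
opening: 0.5
```

```bash
python3 - <<'E'
from h import *
c=cam("wrist"); np.save("w11.npy",c,allow_pickle=True); save(c,"w11.png",(160,20,350,250),2.5)
s=read_state(); print(np.round(s["position"],4),np.round(s["tcp_rot"],4).tolist(),np.round(s["force"],2))
im=c["im"]; hsv=cv2.cvtColor(im,cv2.COLOR_RGB2HSV)
red=cv2.inRange(hsv,(0,150,60),(5,255,255))|cv2.inRange(hsv,(172,150,60),(180,255,255)); 
k,l,st,ce=cv2.connectedComponentsWithStats(red)
m=(l>0)&(hsv[:,:,2]>160); p=np.argwhere(m)[:,::-1]; p=p[abs(p[:,0]-256)<40]
W=np.array([onz(c,u,v,.106)[:2] for u,v in p],np.float32)*1000; print(W.mean(0),cv2.minAreaRect(W))
E
```

```text
[ 0.4464 -0.0746  0.1908] [[0.9999, -0.0104, -0.0], [-0.0104, -0.9999, 0.0001], [-0.0, -0.0001, -1.0]] [ 0.68 -0.87  0.83]
[493.81784 -75.05068] ((493.9268798828125, -75.07601165771484), (11.459803581237793, 11.293383598327637), 89.45053100585938)
```

View pics/w11.png

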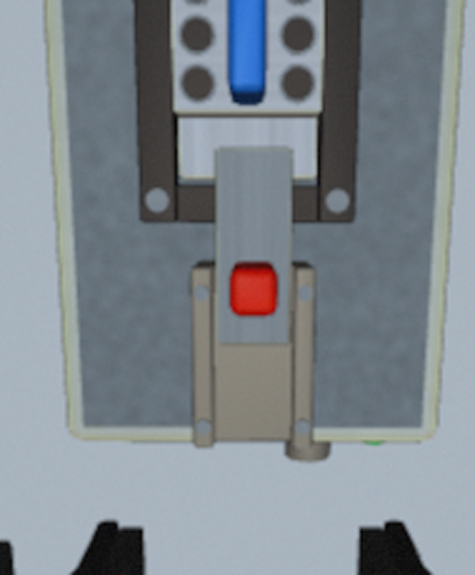

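The knob measures x 0.4938. Fully in, it should be at shaker x = -37 mm, which is about 0.494. It travelled only 26.3 mm between views, so I'll confirm the end stop with an independent push from behind, fingers shut and higher up.

Emit:
{"fn": "send_rows", "kwargs": {"moves": [0,0,0,2.4,-0.05,0,-1,0,0,0,0,0,0,-1,0,0,0,0,0,0,-1,0,0,0,0,0,0,-1,0,0,0,0,0,0,-1,0,0,0,0,0,0,-1,0,0,0,0,0,-3,-1,0,0,0,0,0,-3,-1,0,0,0,0,0,-3,-1,0,0,0,0,0,-1,-1,0,0,0,0,0,0,-1,0,0,0,0,0,0,-1]}}

```text
time_s: 22.65
position: [0.4701, -0.0752, 0.0919]
tcp_rot: [[1.0, -0.011, 0.001], [-0.011, -1.0, -0.0], [0.001, 0.0, -1.0]]
force: [-0.6, -0.2, -0.2]
opening: 0.007
```

Emit:
{"fn": "send_rows", "kwargs": {"moves": [0,0,0,0.3,0,0,-1,0,0,0,0.2,0,0,-1,0,0,0,0,0,0,-1]}}

```text
time_s: 22.95
position: [0.4757, -0.0753, 0.0922]
tcp_rot: [[1.0, -0.01, 0.003], [-0.01, -1.0, -0.001], [0.003, 0.001, -1.0]]
force: [0.0, -0.2, -0.4]
opening: 0.008
```

Emit:
{"fn": "send_rows", "kwargs": {"moves": [0,0,0,0.15,0,0,-1,0,0,0,0,0,0,-1]}}

```text
time_s: 23.15
position: [0.4761, -0.0749, 0.0915]
tcp_rot: [[1.0, -0.01, 0.0], [-0.01, -1.0, -0.0], [0.0, 0.0, -1.0]]
force: [-0.0, -0.5, -0.0]
opening: 0.004
```

Emit:
{"fn": "send_rows", "kwargs": {"moves": [0,0,0,0.15,0,0,-1,0,0,0,0,0,0,-1]}}

```text
time_s: 23.35
position: [0.4762, -0.0747, 0.0911]
tcp_rot: [[1.0, -0.01, -0.003], [-0.01, -1.0, 0.001], [-0.003, -0.001, -1.0]]
force: [-4.1, -1.0, 3.0]
opening: 0.008
```

Emit:
{"fn": "send_rows", "kwargs": {"moves": [0,0,0,0.15,0,0,-1,0,0,0,0,0,0,-1]}}

```text
time_s: 23.55
position: [0.4762, -0.0745, 0.091]
tcp_rot: [[1.0, -0.01, -0.006], [-0.01, -1.0, 0.001], [-0.006, -0.001, -1.0]]
force: [-7.2, -2.9, 5.0]
opening: 0.003
```

Emit:
{"fn": "send_rows", "kwargs": {"moves": [0,0,0,0.15,0,0,-1,0,0,0,0,0,0,-1]}}

```text
time_s: 23.75
position: [0.4763, -0.0744, 0.0909]
tcp_rot: [[1.0, -0.009, -0.009], [-0.009, -1.0, 0.001], [-0.009, -0.001, -1.0]]
force: [-8.6, -3.4, 6.5]
opening: 0.007
```

The bolt won't move from first contact, even at 8.6 N against 2 N friction. With two independent pushes agreeing, it is at its end stop. I retreat and take the final look.

Emit:
{"fn": "send_rows", "kwargs": {"moves": [0,0,0,-1.2,0,0,-1,0,0,0,-0.5,0,1,-1,0,0,0,0,0,3,-1,0,0,0,0,0,4,-1,0,0,0,-1,0,4,-1,0,0,0,-1,-3,2,0,0,0,0,0,-4,0,0,0,0,0,0,-4,0,0,0,0,0,0,-4,0,0,0,0,0,0,-4,0,0,0,0,0,0,-4,0,0,0,0,0,0,-4,0,0,0,0,0,0,0,0,0,0,0,0,0,0,0,0]}}

```text
time_s: 25.15
position: [0.4435, -0.3456, 0.2315]
tcp_rot: [[1.0, -0.012, 0.001], [-0.012, -1.0, -0.0], [0.001, -0.0, -1.0]]
force: [-0.5, -0.0, -0.7]
opening: 0.499
```

```bash
python3 - <<'E'
from h import *
s=cam("scene"); t=cam("top"); save(s,"s12.png",k=1.5); save(t,"t12.png",k=1.5)
st=read_state(); print(st["time_s"],np.round(st["position"],3),np.round(st["force"],1))
im=t["im"]; hsv=cv2.cvtColor(im,cv2.COLOR_RGB2HSV)
red=cv2.inRange(hsv,(0,150,90),(5,255,255))|cv2.inRange(hsv,(172,150,90),(180,255,255)); red[:,400:]=0
k,l,q,ce=cv2.connectedComponentsWithStats(red); print([(onz(t,*ce[i],.106)*1000).round(1) for i in range(1,k) if q[i,4]>8],"was 468.4,-75.7")
a=cv2.resize(t["im"][150:260,260:340],(400,550),interpolation=cv2.INTER_CUBIC)
b=cv2.resize(s["im"][160:230,245:340],(400,295),interpolation=cv2.INTER_CUBIC)
cv2.imwrite("pics/f12.png",np.hstack([a,np.vstack([b,np.zeros((255,400,3),np.uint8)])])[:,:,::-1])
E
```

```text
25.25 [ 0.443 -0.344  0.231] [ 0.5 -0.4  0.5]
[array([493.9, -76.6, 106. ])] was 468.4,-75.7
```

View pics/t12.png

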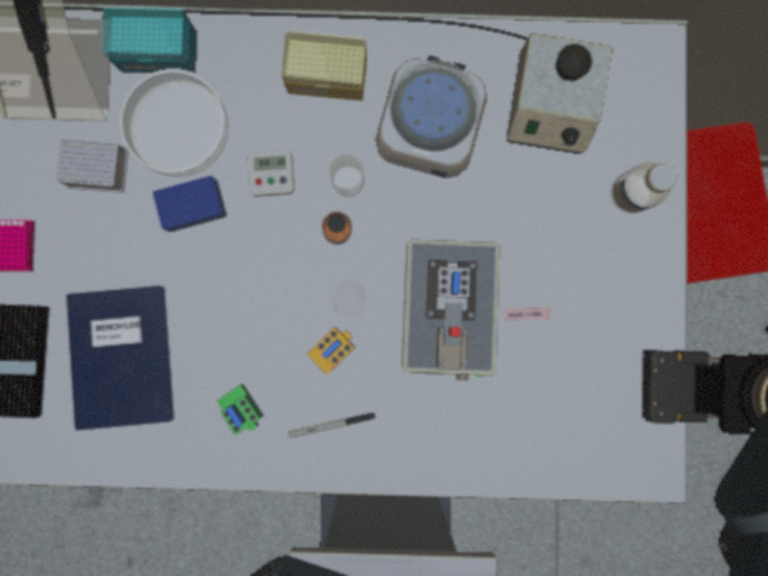

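View pics/f12.png

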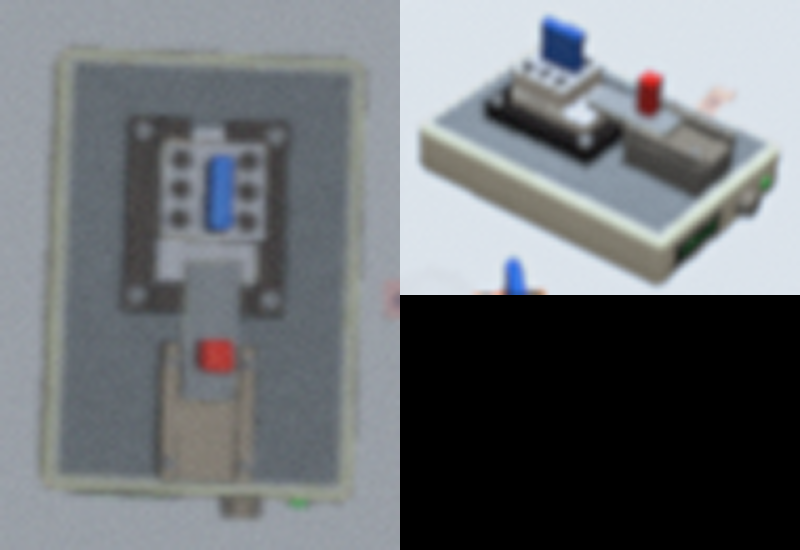

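Everything stands where it should. Before handing in, I'll check the knob against the guide (-92 to -32), independent of the start estimate.

```bash
python3 - <<'E'
from h import *
for f,k,fr,re in(("w11",2.5,[(203,268),(303,268)],[(203,446),(303,443)]),):
    c=np.load(f+".npy",allow_pickle=True).item()
    d=lambda u,v,z:(onz(c,160+u/k-.3,20+v/k-.3,z)*1000).round(1)
    print([d(*p,.077) for p in fr],[d(*p,.077) for p in re]); print("knob front/back top",d(254,268,.106),d(254,313,.106))
    save(c,"g11.png",(225,115,300,205),6.5)
    q=[d(70,437,.045),d(436,435,.045)]; print("deck near edge",q)
c=np.load("w9.npy",allow_pickle=True).item(); d=lambda u,v,z:(onz(c,160+u/2.5-.3,20+v/2.5-.3,z)*1000).round(1)
print("w9 deck near",d(68,415,.045),d(432,415,.045),"guide front",d(200,243,.077),d(302,243,.077),"rear",d(200,423,.077))
E
```

```text
[array([498.2, -59.3,  77. ]), array([497.9, -90.9,  77. ])] [array([439.7, -57.9,  77. ]), array([440.4, -91.3,  77. ])]
knob front/back top [500.3 -75.3 106. ] [487.6 -75.2 106. ]
deck near edge [array([434.4,  -6.5,  45. ]), array([ 433.8, -142.7,   45. ])]
w9 deck near [434.7  -6.5  45. ] [ 433.4 -142.3   45. ] guide front [498.3 -59.1  77. ] [498.  -91.5  77. ] rear [439.4 -57.6  77. ]
```

View pics/g11.png

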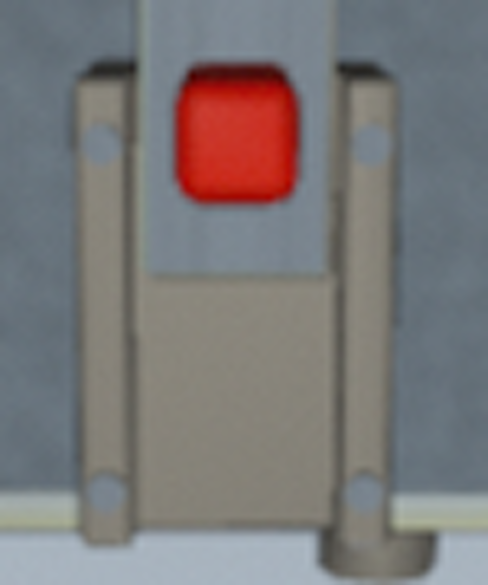

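Using the guide edges, the shaker centre is at about x 0.531, so the knob is at shaker x≈-37.1. The fully-in position is -37, so I hand in.

```bash
python3 -c "
from rig import hand_in; print(hand_in())"
```

```text
the job is handed in; nothing more can be done
None
```

The aluminium tube block is seated in the nest with its key in the notch, and the red-knobbed bolt is pushed in over its step. I handed the job in at about 25 s with the arm clear and the gripper open.

- **Seating:** I lined the key up with the notch using the wrist camera. The block then went down without touching the rim, so no shuffling was needed. It met the deck at the height I expected (TCP 0.0887 m measured, 0.089 m expected), with only a few newtons of contact, before I let go.
- **Bolt:** It stopped firmly while pinched (about 18 N along the bolt). It did not move in a second push from behind with the fingers shut (about 9 N). Measured against its guide, the knob sits at shaker x of about -37.1 mm, and fully in is -37.
- **Check that disagreed:** The bolt's travel measured only about 26 mm, not 28. The knob appeared to start about 1.5 mm in from its drawn-back position, within the camera error. I went by the end position and the two firm stops.
- **Everything else:** The beaker, brown bottle and timer look unmoved in the last top view, as do the green and orange lookalikes.

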